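Blow off the dial and snap the bezel onto a desk clock

TASK

Close up the desk clock that lies on its back on the bench. First pick up the grey air duster (it is already blowing), point its bent nozzle at the middle of the dial from about 6 cm away, hold it steady there for two seconds without touching the clock, and lay it flat on the bench again. Then put the square steel bezel with the clear lens squarely over the dial, press it straight down until its four catches snap and the rim sits fully home, and keep pressing firmly, with about 10 to 20 newtons: finish with the hand still on the bezel, pressing. Do not lean on it hard enough to crack the lens (45 newtons), and leave the other things on the bench where they are.

Things in the scene. Friction and masses are not known exactly. Their poses are not given: they have to be found in the camera images.
- dial (a point): centre of the white round clock dial (36 mm across, steel hour marks and hands), facing straight up, 53.5 mm above the bench. It tops the clock: an 84 x 84 mm dark wooden case lying on its back, 38 mm high and fixed to the bench, with a 64 mm square brass plate on it and a 41 mm square, 12.5 mm high black movement standing on the plate under the dial
- seat (a point): centre of the clock at the top of the brass plate, 40 mm above the bench, where the rim of the bezel lands; z up, x and y along the sides of the square movement and of the case
- catch_a (a joint): spring catch in the middle of the movement's +x side (seat frame): a 14 mm wide steel tongue slanting down and outward like a barb, foot 25.3 mm from the axis and 4.8 mm above the seat, head flush with the movement at 12.5 mm. 0 = sprung out, grows to 0.0045 m pushed in; the bezel's lip pushes it in about 2.8 mm on the way down, then it springs out above the lip
- catch_b (a joint): the same on the +y side. The bezel passes the movement with 2 mm play all round, turned square to it within about 4 degrees. Its rim meets the catches 8 to 9 mm above the seat; resistance climbs to about 10 to 16 N some 5 mm above the seat, falls sharply, the catches snap out about 2 mm above the seat, and the rim lands on the brass plate
- catch_c (a joint): the same on the -x side
- catch_d (a joint): the same on the -y side
- bezel: loose square steel bezel with a clear lens, 56 x 56 mm outside, 17 mm high, 50 g, lying lens up; origin at the centre of its underside (the rim), z up, x and y along its sides; the same every quarter turn. Open below: a lip 3 mm high at its foot leaves a 45 mm square opening, above it a 51 mm square hollow up to 14 mm. Seated, its flat top (frame and lens) is 57 mm above the bench
- lens (a point): centre of the bezel's flat top, 17 mm above its underside; a place to press
- duster: loose cordless air duster, 150 g: grey box-shaped body 100 mm long (x), 34 mm wide (y), 38 mm high, lying on its flat underside; red button on top, bent metal nozzle at the +x end. Origin at the centre of the body's underside, z up. Grip it across its width
- jet (a point): mouth of the duster's nozzle, 81 mm ahead of the body's origin and 7 mm above its underside; its x axis runs along the air jet, which leaves forward and 45 degrees downward; y as the body's
- drawer_chest: fixed wooden chest of drawers on the right of the bench, 244 mm along x, 140 mm along y, 156 mm high, its middle drawer standing open 34 mm towards the work; it stands between the arm's start and the work: pass over it. Origin at about the centre of its underside
- blank_jar: bystander: small heap of brass blanks in a clear jar, about 39 x 31 mm; origin at the centre of its underside
- eye_loupe: bystander: black eye loupe, 34 mm across, 30 mm high; origin at the centre of its underside
- side_cutter: bystander: blue-handled side cutter, 124 x 42 x 11 mm, lying flat; origin at its middle
Not all that is in view belongs to the job. Of the things that look like the part that bears dial, the larger one is meant.

How it is judged:
On the way, in this order (a step that is already met when the one before it is completed fails the run):
1. the held duster's jet points at the middle of the dial (within 12 mm) from 35 to 100 mm away, steady for 1.5 s (x of dial in the frame of jet between 0.035 and 0.1 m and y of dial in the frame of jet between -0.012 and 0.012 m and z of dial in the frame of jet between -0.012 and 0.012 m and linear speed of duster below 0.03 m/s and angular speed of duster below 0.3 rad/s and contact force between the fingers and duster above 1 N), for 1.5 s.
2. the duster lies flat on the bench again, let go (height (world z) of duster between -0.004 and 0.008 m and angle between duster's own z axis and vertical below 0.1 rad and linear speed of duster below 0.02 m/s and contact force between the fingers and duster below 0.1 N), for 0.2 s.
3. the bezel is home on the clock and all four catches have snapped out over its lip (z of bezel in the frame of seat between -0.002 and 0.0013 m and horizontal distance between bezel and seat below 0.004 m and angle between the z axis of bezel and the z axis of seat, either way round below 0.04 rad and value of joint each of catch_a, catch_b, catch_c, catch_d below 0.001 m), for 0.2 s.
At the end, for the whole second after the job is handed in: The bezel's rim is on the brass plate (within 1.3 mm), centred within 4 mm and level, with all four catches sprung out (under 1 mm); the fingers are still on the bezel and it presses on the clock with 6 to 30 N; the duster lies flat on the bench, let go (all of step 2 and all of step 3 and contact force between bezel and clock between 6 and 30 N and contact force between the fingers and bezel above 3 N); the arm keeps its last pose, push and grip.
It fails at once if the duster knocks against the clock (contact force between duster and clock above 1 N).
It fails at once if the bezel is pressed with more than 45 N (contact force between bezel and clock above 45 N).
It fails at once if the brass blanks, the loupe or the side cutter is shifted by more than 30 mm (distance of any of blank_jar, eye_loupe, side_cutter from where it was at the start of the episode above 0.03 m).
It also fails if it takes over 62 s, if anything falls off the work surface, if the arm or the gripper's body presses on something with over 40 N, if the wrist force passes 120 N, or if a joint passes its speed limit or range.

ROBOT

A 7-joint arm with a two-finger parallel gripper is mounted at the origin on a cart in front of the work surface, level with it; the furniture and walls round the work are solid. World frame = base frame: x ahead of the robot, y to its left, z up, the work surface at z = 0. Lengths are in m, angles in rad, forces in N, time in s.
With the tool pointing down it reaches from about 0.35 to 0.9 m from the base axis. Payload 8.1 kg.
Tool frame: the origin (TCP) lies at the very end of the fingers, on their centre line; the grasp point (between the pads) lies arm.grip_point_offset behind it (arm.grip_point_offset is the distance from the TCP to the grasp point, in m); z points along the fingers, y is the line along which they close (so a half turn about z gives the same grasp; the last joint's range is limited). The gripper opens to 92 mm and grips with 3 to 60 N. Pads are 19 mm wide; open, the fingers measure 130 mm over their backs; the gripper's body (75 mm by 190 mm) begins 47 mm behind the grasp point.
Start: joints at [-1.333, 0.434, 0.025, 1.573, -0.012, 1.134, -0.075], TCP at [0.209, 0.589, 0.227] pointing down, gripper open.
Joint ranges: [-2.62, 2.62], [-0.44, 2.09], [-1.27, 1.32], [0.08, 2.57], [-1.32, 4.46], [0.12, 2], [-2.74, 2.74]. Speed limits (rad/s): [2.22, 2.22, 3.01, 3.01, 3.14, 3.14, 3.14].

INTERFACE

Orientations are given as a rotation vector (axis times angle).
In Python, from cell import arm gives the robot as it stands. The module is installed in compiled form; this text tells all that it offers.
- The arm moves only by the shell command python3 -m creep 'ROWS' [OPENING] [FORCE]. ROWS is JSON, a list of rows, each a list of 6 numbers: the shift along the tool's x, y, z scaled (see below), then the turn, a rotation vector about the tool's x, y, z scaled (see below). A call has 1 to 20 rows; each row shifts and turns the commanded pose from where the row before left it, along the tool's axes as they then stand; what a row does not reach is not made up. The controller multiplies each number of a shift by 0.4 m and each number of a turn by 120 degrees. A row lasts 1/12 s, in which the tool goes at most 41.7 mm and 7.16 degrees, less where a joint would pass 70% of its speed; a pose out of reach is approached as far as the arm can. A call with a number of a shift or a turn outside -1 to 1 is refused whole. A call with a gripper value outside its range is refused whole. OPENING is the closure, from -1 (fully open) to 1 (shut), set as the call begins (- or left out, the last holds). The fingers move at their own pace and stop on an object; FORCE is the grip in N (left out, the last holds). Time passes only in rows, so rows that do not move let the fingers close. It gives the time, the measured TCP pose, the force, the opening and the grip force at its end, in the units of the state.
- arm.observe(): the state, without advancing time (a new reading comes with each control period).
- arm.get_image(name): name is "scene" or "top" or "wrist"; returns a dict with "frame" (420x560x3 uint8, red, green, blue), "intrinsics" (3x3 intrinsics, pixels), "rvec" (rotation vector, rad) and "tvec" (3), from world to camera coordinates, as OpenCV has them; the wrist camera has in their place "mount" (4x4, takes a point from camera to tool coordinates, whose origin is the TCP and whose axes are the flange's). Camera axes: x right, y down, z forward; pixel columns grow to the right and rows downward; lengths in m; the calibration is good to about 2 mm. A picture is of the moment at which its call begins: read the wrist's pose just before it. There is no depth.
- arm.sign_off(): hands the job in; it is judged then, once.
The state is a dict: "clock": time; "joints": joint angles; "dq": joint speeds; "joint_efforts": joint torques, N m; "position": TCP position; "ee_rot": TCP orientation; "force": force on the tool from outside, world axes, zero at the start; "ft_torque": the same for the moment, N m; "width": opening from 0.0 (shut) to 1.0 (fully open); "gripper_force": force on a finger pad.
Only numpy, scipy, OpenCV 4.12 (cv2) and the standard library are available. Lean on these libraries where they do the work, as an engineer would, in place of code of your own. Each camera call takes 0.05 s, during which the arm holds its last target. There are 200 camera calls.

## Working session

There is one attempt and no reset: what is moved stays moved. The work goes in short steps, Python scripts to look and compute and a shell command to move; the robot and the scene stay as the last step left them, time stands still between calls to the robot, and variables do not carry over. Pictures are saved under pics/ and viewed, at most 10 in all, crops included, and the job is handed in when it is done.

```bash
mkdir -p pics; ls; python3 - <<'E'
from cell import arm
import cv2,numpy as np
print(arm.grip_point_offset)
s=arm.observe();print({k:np.round(v,3).tolist() for k,v in s.items()})
for n in("scene","top"):
    d=arm.get_image(n);cv2.imwrite(f"pics/{n}0.png",d["frame"][:,:,::-1]);print(n,d["intrinsics"].tolist(),d["rvec"],d["tvec"])
    np.savez(f"{n}0.npz",f=d["frame"],K=d["intrinsics"],r=d["rvec"],t=d["tvec"])
E
```

```text
pics
0.0188
{'clock': 0.0, 'joints': [-1.333, 0.435, 0.025, 1.574, -0.012, 1.134, -0.075], 'dq': [0.0, 0.001, -0.0, -0.001, -0.001, 0.002, -0.001], 'joint_efforts': [0.0, -66.787, 0.985, -31.447, -0.061, 0.043, 0.0], 'position': [0.209, 0.589, 0.226], 'ee_rot': [-0.533, -3.096, 0.002], 'force': [0.093, -0.556, -0.612], 'ft_torque': [0.014, 0.069, -0.024], 'gripper_force': 0.0, 'width': 1.002}
scene [[409.6039367705045, 0.0, 278.53858183453656], [0.0, 409.6039367705045, 212.49870578619684], [0.0, 0.0, 1.0]] [ 2.03026286 -0.99795134  0.48159342] [-0.2952254   0.30884329  0.58427335]
top [[534.5653323336602, 0.0, 272.2740222885197], [0.0, 534.5653323336602, 205.18940842340317], [0.0, 0.0, 1.0]] [ 2.13973952 -2.16348491  0.14240009] [0.02740499 0.51088926 1.30867363]
```

View pics/top0.png

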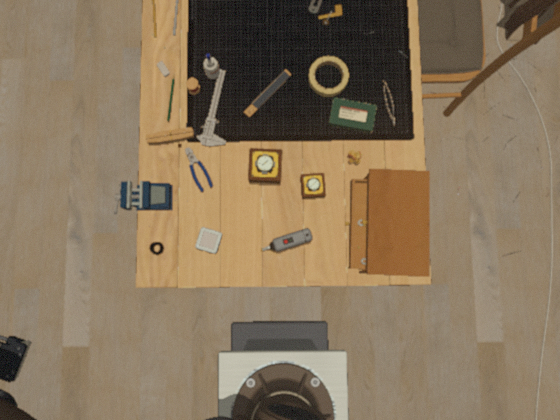

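View pics/scene0.png

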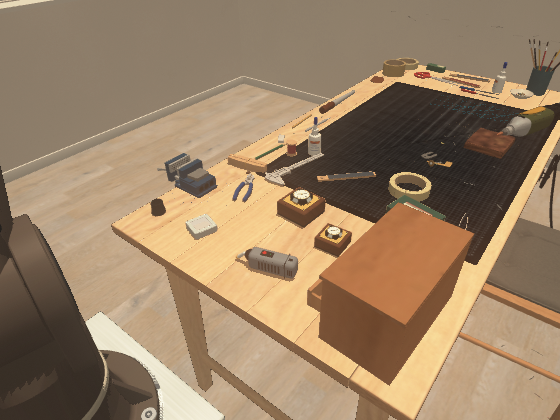

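```bash
cat > h.py <<'E'
import numpy as np,cv2
from scipy.spatial.transform import Rotation as R
class Cam:
    def __init__(s,n):
        d=np.load(n+".npz");s.f=d["f"];s.K=d["K"];s.r=d["r"];s.t=d["t"].ravel();s.M=R.from_rotvec(s.r.ravel()).as_matrix()
    def px(s,P):return cv2.projectPoints(np.float64(P).reshape(-1,1,3),s.r,s.t,s.K,None)[0].reshape(-1,2)
    def ray(s,uv):
        return s.M.T@(np.linalg.inv(s.K)@[uv[0],uv[1],1]),-s.M.T@s.t
    def at(s,uv,z):
        d,c=s.ray(uv);return c+d*(z-c[2])/d[2]
E
python3 - <<'E'
from h import *
c=Cam("top0");s=Cam("scene0")
print(c.px([[0,0,0],[.5,0,0],[.209,.589,.226],[.5,.3,0],[.5,-.3,0]]).round(),s.px([[.209,.589,.226],[0,0,0],[.5,0,0]]).round())
for n,uv,z in(("big",(265,163),.0535),("small",(314,185),.04),("bez",(208,240),.017),("dust",(291,241),.03),("chest",(398,222),.156),("loupe",(156,248),.03),("cut",(200,170),0.01),("jar",(354,157),.02)): print(n,c.at(uv,z).round(3))
f=c.f[:,:,::-1]
cv2.imwrite("pics/crop.png",cv2.resize(f[130:280,140:340],None,fx=4,fy=4,interpolation=cv2.INTER_CUBIC))
E
```

```text
[[283. 414.]
 [281. 211.]
 [  1. 340.]
 [164. 212.]
 [397. 210.]] [[-19. 125.]
 [ 72. 429.]
 [284. 244.]]
big [0.615 0.039 0.054]
small [ 0.56  -0.084  0.04 ]
bez [0.427 0.185 0.017]
dust [ 0.421 -0.024  0.03 ]
chest [ 0.453 -0.263  0.156]
loupe [0.407 0.313 0.03 ]
cut [0.608 0.207 0.01 ]
jar [ 0.636 -0.19   0.02 ]
```

View pics/crop.png

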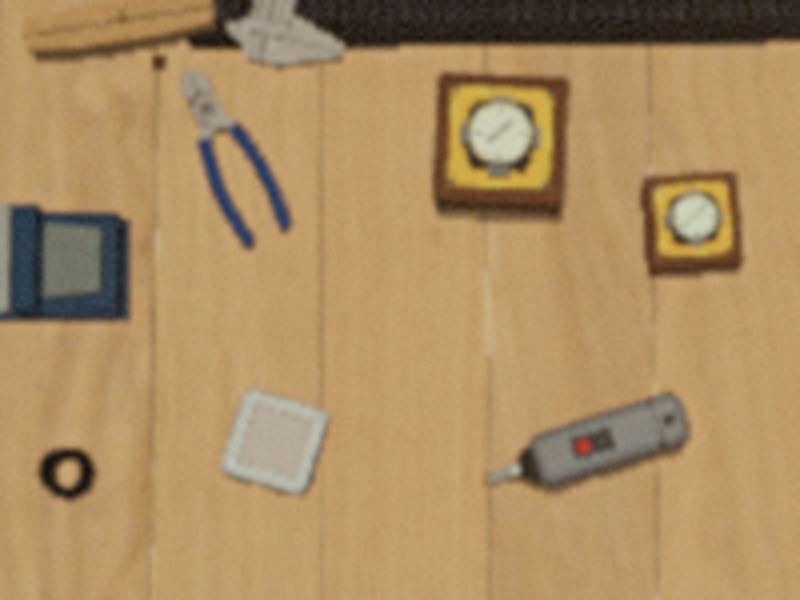

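Larger clock at top px (265,163), smaller one at (314,185). The larger fits (it has the 84 mm case). Bezel (208,240), duster (290,241) with its nozzle towards px (263,249). Now measuring with masks.

```bash
python3 - <<'E'
from h import *
c=Cam("top0");f=c.f
print("campos",c.ray((0,0))[1].round(3))
hsv=cv2.cvtColor(f,cv2.COLOR_RGB2HSV);H,S,V=[hsv[...,i].astype(int) for i in range(3)]
def blob(m,x0,y0,x1,y1,name):
    k=np.zeros(m.shape,np.uint8);k[y0:y1,x0:x1]=m[y0:y1,x0:x1]
    n,l,st,ce=cv2.connectedComponentsWithStats(k);i=1+st[1:,4].argmax()
    q=(l==i).astype(np.uint8);cs=max(cv2.findContours(q,0,2)[0],key=cv2.contourArea)
    r=cv2.minAreaRect(cs);print(name,st[i],ce[i].round(1),np.round(r[0],1),np.round(r[1],1),round(r[2],1));return cs,r,ce[i]
def rect(cs,r,z):
    P=np.array([c.at(p,z)[:2] for p in cv2.boxPoints(r)]);e=P[1]-P[0],P[2]-P[1]
    print("  ctr",P.mean(0).round(4),[(round(np.linalg.norm(v),4),round(np.degrees(np.arctan2(v[1],v[0])),1)) for v in e])
for n,m,b,z in (("bezel",S<70,(190,220,228,262),.013),("duster",S<60,(270,225,320,258),.03),("duster_red",(S>130)&((H<5)|(H>172)),(270,225,320,258),.039),
  ("brass",(H>18)&(H<32)&(S>130)&(V>120),(247,146,284,186),.04),("case",(V<135)|((H>18)&(S>140)),(245,146,284,186),.038),("dial",(S<60)&(V>170),(250,150,280,180),.0535),("dial2",(S<60)&(V>170),(300,172,326,198),.04)):
    try: cs,r,ce=blob(m,*b,n);rect(cs,r,z);print("   cen",c.at(ce,z).round(4))
    except Exception as e: print(n,e)
E
```

```text
campos [0.332 0.021 1.365]
bezel [195 227  27  27 499] [208.2 239.9] [208.2 240. ] [22.4 22.6] 17.1
  ctr [0.427  0.1848] [(np.float64(0.0571), np.float64(-16.7)), (np.float64(0.057), np.float64(-107.7))]
   cen [0.4272 0.1848 0.013 ]
duster [273 229  39  22 444] [292.1 239.5] [291.7 239.6] [12.6 38.9] 72.3
  ctr [ 0.4246 -0.0259] [(np.float64(0.0974), np.float64(-72.9)), (np.float64(0.0316), np.float64(-163.4))]
   cen [ 0.4248 -0.0269  0.03  ]
duster_red [284 240   4   4  12] [285.6 241.2] [285.5 241.5] [3. 3.] 90.0
  ctr [ 0.4193 -0.01  ] [(np.float64(0.0074), np.float64(-90.6)), (np.float64(0.0074), np.float64(179.2))]
   cen [ 0.4199 -0.0103  0.039 ]
brass [252 151  27  27 370] [264.5 164.1] [265. 164.] [26. 26.] 90.0
  ctr [0.6157 0.039 ] [(np.float64(0.0659), np.float64(-90.7)), (np.float64(0.067), np.float64(179.3))]
   cen [0.6154 0.0403 0.04  ]
case [248 148  34  37 909] [264.7 167.3] [264.5 166.3] [32.6 35.7] 2.0
  ctr [0.6103 0.0404] [(np.float64(0.0921), np.float64(-2.3)), (np.float64(0.0827), np.float64(-92.7))]
   cen [0.6076 0.0399 0.038 ]
dial [258 156  14  14 163] [264.6 162.6] [264.5 162.5] [13. 13.] 90.0
  ctr [0.6166 0.04  ] [(np.float64(0.0326), np.float64(-90.7)), (np.float64(0.0332), np.float64(179.4))]
   cen [0.6163 0.0397 0.0535]
dial2 [309 179  10  10  82] [313.3 183.6] [313.5 183.5] [9. 9.] 90.0
  ctr [ 0.5643 -0.0825] [(np.float64(0.0227), np.float64(-90.6)), (np.float64(0.023), np.float64(178.7))]
   cen [ 0.564 -0.082  0.04 ]
```

```bash
cat > plan.py <<'E'
# usage: plan.py x y z yaw_of_tool_y(deg) ; prints shift (current tool axes, units) then turn (units, after the shift)
import sys
from h import *
from cell import arm
x,y,z,w=map(float,sys.argv[1:5])
s=arm.observe();A=R.from_rotvec(s["ee_rot"]);p=np.array(s["position"])
d=A.inv().apply(np.array([x,y,z])-p)/.4
a=np.radians(w);Y=np.array([np.cos(a),np.sin(a),0]);Z=np.array([0,0,-1.]);X=np.cross(Y,Z)
B=R.from_matrix(np.stack([X,Y,Z],1))
t=np.degrees((A.inv()*B).as_rotvec())/120
print("clock",round(s["clock"],2),"pos",p.round(4),"F",np.round(s["force"],1))
print("shift",d.round(4),"len rows",round(np.linalg.norm(d)/.104,1)," turn",t.round(4),"rows",round(np.linalg.norm(t)/.0596,1))
print("shift if turned first",(B.inv().apply(np.array([x,y,z])-p)/.4).round(4))
E
python3 plan.py .4246 -.026 .2 17; python3 plan.py .4246 -.026 .2 -163
```

```text
clock 0.1 pos [0.2088 0.5886 0.226 ] F [ 0.4 -1.  -0.3]
shift [-1.0222 -1.2676  0.0669] len rows 15.7  turn [-6.000e-04  4.000e-04  4.455e-01] rows 7.5
shift if turned first [-1.6271  0.0666  0.0651]
clock 0.1 pos [0.2088 0.5886 0.226 ] F [ 0.4 -1.  -0.3]
shift [-1.0222 -1.2676  0.0669] len rows 15.7  turn [-4.0000e-04 -7.0000e-04 -1.0545e+00] rows 17.7
shift if turned first [ 1.6271 -0.0666  0.0651]
```

```bash
python3 -m creep '[[-0.0568,-0.0704,0.0037,0,0,0],[-0.0568,-0.0704,0.0037,0,0,0],[-0.0568,-0.0704,0.0037,0,0,0],[-0.0568,-0.0704,0.0037,0,0,0],[-0.0568,-0.0704,0.0037,0,0,0],[-0.0568,-0.0704,0.0037,0,0,0],[-0.0568,-0.0704,0.0037,0,0,0],[-0.0568,-0.0704,0.0037,0,0,0],[-0.0568,-0.0704,0.0037,0,0,0],[-0.0568,-0.0704,0.0037,0,0,0],[-0.0568,-0.0704,0.0037,0,0,0],[-0.0568,-0.0704,0.0037,0,0,0],[-0.0568,-0.0704,0.0037,0,0,0],[-0.0568,-0.0704,0.0037,0,0,0],[-0.0568,-0.0704,0.0037,0,0,0],[-0.0568,-0.0704,0.0037,0,0,0],[-0.0568,-0.0704,0.0037,0,0,0],[-0.0568,-0.0704,0.0037,0,0,0]]' -1 30
python3 -m creep '[[0,0,0,0,0,0.0557],[0,0,0,0,0,0.0557],[0,0,0,0,0,0.0557],[0,0,0,0,0,0.0557],[0,0,0,0,0,0.0557],[0,0,0,0,0,0.0557],[0,0,0,0,0,0.0557],[0,0,0,0,0,0.0557],[0,0,0,0,0,0],[0,0,0,0,0,0]]'
python3 plan.py .4246 -.026 .1 17
python3 - <<'E'
from cell import arm
import cv2,numpy as np
s=arm.observe();d=arm.get_image("wrist");cv2.imwrite("pics/w1.png",d["frame"][:,:,::-1]);np.savez("w1.npz",f=d["frame"],K=d["intrinsics"],M=d["mount"],p=s["position"],r=s["ee_rot"]);print(d["mount"].round(3),d["intrinsics"].round(1))
E
```

```text
clock: 1.6
position: [0.4249, -0.0272, 0.2001]
ee_rot: [0.532, 3.096, 0.0]
force: [1.9, 1.0, -0.4]
width: 0.996
gripper_force: 0.0
clock: 2.43
position: [0.4247, -0.0253, 0.1999]
ee_rot: [-1.864, -2.529, 0.0]
force: [-0.4, 0.2, -0.1]
width: 0.999
gripper_force: 0.0
clock 2.43 pos [ 0.4247 -0.0253  0.1999] F [-0.4  0.2 -0.1]
shift [-0.0016 -0.0006  0.2498] len rows 2.4  turn [-0.0002 -0.      0.0018] rows 0.0
shift if turned first [-0.0016 -0.0007  0.2498]
[[ 0.    -0.961 -0.278  0.074]
 [ 1.     0.     0.    -0.001]
 [-0.    -0.278  0.961 -0.158]
 [ 0.     0.     0.     1.   ]] [[315.    0.  275.2]
 [  0.  315.  204.3]
 [  0.    0.    1. ]]
```

View pics/w1.png

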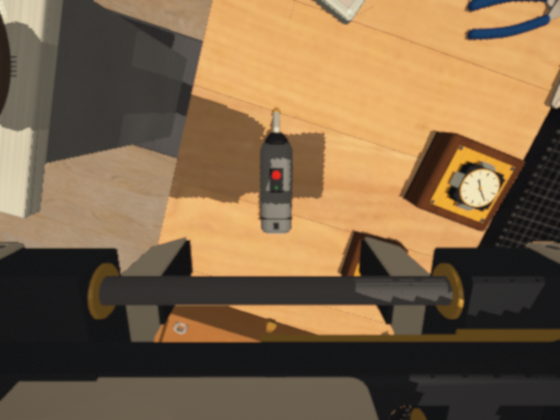

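```bash
cat >> h.py <<'E'
class Wr(Cam):
    def __init__(s,n):
        d=np.load(n+".npz");s.f=d["f"];s.K=d["K"];T=np.eye(4);T[:3,:3]=R.from_rotvec(d["r"]).as_matrix();T[:3,3]=d["p"]
        C=T@d["M"];s.M=C[:3,:3].T;s.t=-s.M@C[:3,3];s.r=R.from_matrix(s.M).as_rotvec()
E
python3 - <<'E'
from h import *
c=Wr("w1");f=c.f;hsv=cv2.cvtColor(f,cv2.COLOR_RGB2HSV);H,S,V=[hsv[...,i].astype(int) for i in range(3)]
for n,uv,z in (("red",(276,175),.039),("front",(276,138),.025),("rear",(276,229),.036),("mouth",(277,112),.007),("L",(261,190),.038),("R",(292,190),.038),("dial",(480,187),.0535)): print(n,c.at(uv,z).round(4))
m=((S<70)&(V>140)).astype(np.uint8);m[:,:450]=0;m[:160]=0;m[215:]=0;m[:,505:]=0
n,l,st,ce=cv2.connectedComponentsWithStats(m);i=1+st[1:,4].argmax();print(st[i],ce[i],c.at(ce[i],.0535).round(4))
m=(S<75).astype(np.uint8);k=np.zeros_like(m);k[130:236,255:300]=m[130:236,255:300]
n,l,st,ce=cv2.connectedComponentsWithStats(k);i=1+st[1:,4].argmax();print(st[i])
print(cv2.minAreaRect(max(cv2.findContours((l==i).astype(np.uint8),0,2)[0],key=cv2.contourArea)))
E
```

```text
red [ 0.4205 -0.0125  0.039 ]
front [0.4098 0.0221 0.025 ]
rear [ 0.4384 -0.0699  0.036 ]
mouth [0.4032 0.0471 0.007 ]
L [ 0.4104 -0.0325  0.038 ]
R [ 0.4412 -0.0229  0.038 ]
dial [0.616  0.0384 0.0535]
[463 171  34  34 852] [479.51760563 187.5129108 ] [0.6158 0.0378 0.0535]
[ 261  130   31  103 2732]
((276.0, 181.0), (102.0, 30.0), 90.0)
```

```bash
python3 -m creep '[[0,0,0.07,0,0,0],[0,0,0.08,0,0,0],[0,0,0.08,0,0,0],[0,0,0.08,0,0,0],[0,0,0.06,0,0,0],[0,0,0.05,0,0,0],[0,0,0.03,0,0,0],[0,0,0.02,0,0,0],[0,0,0,0,0,0],[0,0,0,0,0,0]]'
python3 -m creep '[[0,0,0,0,0,0],[0,0,0,0,0,0],[0,0,0,0,0,0],[0,0,0,0,0,0],[0,0,0,0,0,0],[0,0,0,0,0,0],[0,0,0,0,0,0],[0,0,0,0,0,0],[0,0,0,0,0,0],[0,0,0,0,0,0]]' 1 35
python3 plan.py .652 -.077 .1 17
```

```text
clock: 3.32
position: [0.425, -0.0255, 0.0122]
ee_rot: [-1.867, -2.526, 0.0]
force: [0.2, -0.1, 0.6]
width: 0.996
gripper_force: 0.0
clock: 4.15
position: [0.4249, -0.0254, 0.0121]
ee_rot: [-1.869, -2.525, -0.0]
force: [0.3, -0.0, 1.2]
width: 0.37
gripper_force: 35.0
clock 4.15 pos [ 0.4249 -0.0254  0.0121] F [ 0.3 -0.   1.2]
shift [-0.2893  0.5052 -0.2198] len rows 6.0  turn [ 0. -0. -0.] rows 0.0
shift if turned first [-0.2894  0.5052 -0.2198]
```

```bash
python3 -m creep '[[0,0,-0.04,0,0,0],[0,0,-0.06,0,0,0],[0,0,-0.08,0,0,0],[0,0,-0.08,0,0,0],[0,0,-0.08,0,0,0],[-0.029,0.0505,0,0,0,0],[-0.029,0.0505,0,0,0,0],[-0.029,0.0505,0,0,0,0],[-0.029,0.0505,0,0,0,0],[-0.029,0.0505,0,0,0,0],[-0.029,0.0505,0,0,0,0],[-0.029,0.0505,0,0,0,0],[-0.029,0.0505,0,0,0,0],[-0.029,0.0505,0,0,0,0],[-0.029,0.0505,0,0,0,0],[0,0,0.02,0,0,0],[0,0,0,0,0,0],[0,0,0,0,0,0]]'
python3 - <<'E'
from cell import arm
import cv2,numpy as np
s=arm.observe();d=arm.get_image("wrist");np.savez("w2.npz",f=d["frame"],K=d["intrinsics"],M=d["mount"],p=s["position"],r=s["ee_rot"])
e=arm.get_image("scene");cv2.imwrite("pics/w2.png",np.hstack([d["frame"][40:260,140:520,::-1],e["frame"][120:340,170:550,::-1]]))
np.savez("scene1.npz",f=e["frame"],K=e["intrinsics"],r=e["rvec"],t=e["tvec"])
e=arm.get_image("top");np.savez("top1.npz",f=e["frame"],K=e["intrinsics"],r=e["rvec"],t=e["tvec"])
E
python3 plan.py .652 -.077 .1 17
```

```text
clock: 5.65
position: [0.6505, -0.0771, 0.139]
ee_rot: [-1.868, -2.523, 0.002]
force: [0.3, -0.0, -1.3]
width: 0.368
gripper_force: 35.0
clock 5.8 pos [ 0.6512 -0.077   0.1403] F [ 1.   0.5 -1.2]
shift [-0.0007  0.0019  0.1007] len rows 1.0  turn [-0.0001 -0.0003 -0.    ] rows 0.0
shift if turned first [-0.0007  0.0019  0.1007]
```

View pics/w2.png

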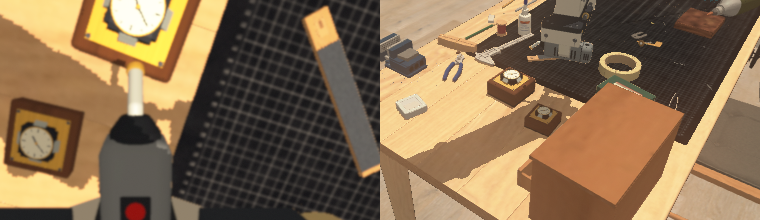

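```bash
python3 - <<'E'
from h import *
c=Wr("w2");d=np.load("w2.npz");A=R.from_rotvec(d["r"]);p=d["p"]
for n,uv,z in(("mouth",(275.5,103),p[2]-.005),("dialguess",(279,48),.0535)):
    q=c.at(uv,z);print(n,q.round(4),A.inv().apply(q-p).round(4))
hsv=cv2.cvtColor(c.f,cv2.COLOR_RGB2HSV);m=((hsv[...,1]<60)&(hsv[...,2]>140)).astype(np.uint8);m[85:]=0;m[:,:240]=0;m[:,320:]=0
m=cv2.morphologyEx(m,cv2.MORPH_OPEN,np.ones((5,5)))
n,l,st,ce=cv2.connectedComponentsWithStats(m);i=1+st[1:,4].argmax();q=c.at(ce[i],.0535);print(st[i],ce[i],q.round(4),A.inv().apply(q-p).round(4))
E
```

```text
mouth [ 0.6266 -0.0017  0.134 ] [ 0.0791 -0.0008  0.0051]
dialguess [0.6173 0.0365 0.0535] [0.1183 0.0017 0.0856]
[ 253   18   51   56 2274] [277.7585752   45.62532982] [0.6161 0.0377 0.0535] [0.1199 0.0008 0.0856]
```

```bash
python3 -m creep '[[0,0,0.03,0,0,0],[0,0,0.035,0,0,0],[0,0,0.025,0,0,0],[0,0,0.01,0,0,0],[0,0,0,0,0,0],[0,0,0,0,0,0],[0,0,0,0,0,0],[0,0,0,0,0,0],[0,0,0,0,0,0],[0,0,0,0,0,0],[0,0,0,0,0,0],[0,0,0,0,0,0],[0,0,0,0,0,0],[0,0,0,0,0,0],[0,0,0,0,0,0],[0,0,0,0,0,0],[0,0,0,0,0,0],[0,0,0,0,0,0],[0,0,0,0,0,0],[0,0,0,0,0,0]]'
python3 -m creep '[[0,0,0,0,0,0],[0,0,0,0,0,0],[0,0,0,0,0,0],[0,0,0,0,0,0],[0,0,0,0,0,0],[0,0,0,0,0,0],[0,0,0,0,0,0],[0,0,0,0,0,0],[0,0,0,0,0,0],[0,0,0,0,0,0],[0,0,0,0,0,0],[0,0,0,0,0,0]]'
python3 plan.py .425 -.0255 .0121 17
```

```text
clock: 7.47
position: [0.652, -0.0773, 0.1001]
ee_rot: [1.869, 2.525, 0.0]
force: [0.3, 0.5, -1.5]
width: 0.372
gripper_force: 35.0
clock: 8.47
position: [0.652, -0.0773, 0.1001]
ee_rot: [-1.869, -2.525, -0.0]
force: [0.5, 0.0, -1.2]
width: 0.372
gripper_force: 35.0
clock 8.47 pos [ 0.652  -0.0773  0.1001] F [ 0.5  0.  -1.2]
shift [ 0.2897 -0.5048  0.22  ] len rows 6.0  turn [-0. -0. -0.] rows 0.0
shift if turned first [ 0.2897 -0.5048  0.2199]
```

```bash
python3 -m creep '[[0,0,-0.06,0,0,0],[0,0,-0.065,0,0,0],[0.029,-0.0505,0,0,0,0],[0.029,-0.0505,0,0,0,0],[0.029,-0.0505,0,0,0,0],[0.029,-0.0505,0,0,0,0],[0.029,-0.0505,0,0,0,0],[0.029,-0.0505,0,0,0,0],[0.029,-0.0505,0,0,0,0],[0.029,-0.0505,0,0,0,0],[0.029,-0.0505,0,0,0,0],[0.029,-0.0505,0,0,0,0],[0,0,0.08,0,0,0],[0,0,0.08,0,0,0],[0,0,0.07,0,0,0],[0,0,0.05,0,0,0],[0,0,0.03,0,0,0],[0,0,0.02,0,0,0],[0,0,0,0,0,0],[0,0,0,0,0,0]]'
python3 -m creep '[[0,0,0.01,0,0,0],[0,0,0.005,0,0,0],[0,0,0,0,0,0],[0,0,0,0,0,0]]'
```

```text
clock: 10.13
position: [0.4251, -0.0255, 0.0183]
ee_rot: [-1.869, -2.525, -0.0]
force: [-0.7, -0.1, -0.5]
width: 0.368
gripper_force: 35.0
clock: 10.47
position: [0.4251, -0.0253, 0.0124]
ee_rot: [1.868, 2.525, 0.001]
force: [0.1, -0.1, -1.0]
width: 0.369
gripper_force: 35.0
```

```bash
python3 -m creep '[[0,0,0,0,0,0],[0,0,0,0,0,0],[0,0,0,0,0,0],[0,0,0,0,0,0],[0,0,0,0,0,0],[0,0,0,0,0,0],[0,0,0,0,0,0],[0,0,-0.02,0,0,0],[0,0,-0.05,0,0,0],[0,0,-0.08,0,0,0],[0,0,-0.08,0,0,0],[0,0,-0.08,0,0,0],[0,0,-0.08,0,0,0],[0,0,-0.08,0,0,0],[0,0,0,0,0,0]]' -1 30
python3 - <<'E'
from cell import arm
import cv2,numpy as np
from h import *
s=arm.observe();print(s["width"],s["force"])
e=arm.get_image("scene");cv2.imwrite("pics/s3.png",cv2.resize(e["frame"][180:300,150:330,::-1],None,fx=3,fy=3))
E
python3 plan.py .427 .185 .2 -17
```

```text
clock: 11.72
position: [0.4276, -0.0259, 0.2055]
ee_rot: [1.867, 2.52, 0.01]
force: [0.8, -0.8, -0.5]
width: 0.998
gripper_force: 0.0
0.9982013363769096 [ 0.78723416 -0.7567157  -0.51467026]
clock 11.77 pos [ 0.4266 -0.0254  0.2031] F [-0.  -0.5  0.1]
shift [0.5027 0.1546 0.0089] len rows 5.1  turn [ 0.0028 -0.001   0.2833] rows 4.8
shift if turned first [ 0.5032 -0.1529  0.0078]
```

View pics/s3.png

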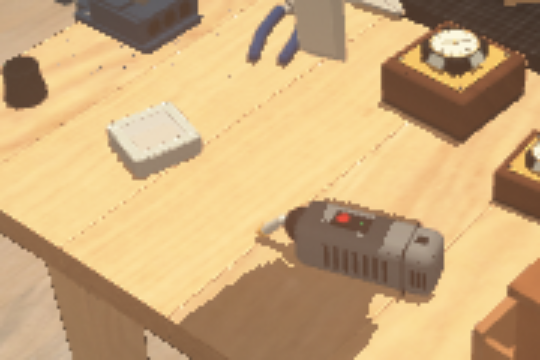

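```bash
python3 -m creep '[[0.0503,0.0155,0,0,0,0],[0.0503,0.0155,0,0,0,0],[0.0503,0.0155,0,0,0,0],[0.0503,0.0155,0,0,0,0],[0.0503,0.0155,0,0,0,0],[0.0503,0.0155,0,0,0,0],[0.0503,0.0155,0,0,0,0],[0.0503,0.0155,0,0,0,0],[0.0503,0.0155,0,0,0,0],[0.0503,0.0155,0,0,0,0],[0,0,0,0,0,0.0567],[0,0,0,0,0,0.0567],[0,0,0,0,0,0.0567],[0,0,0,0,0,0.0567],[0,0,0,0,0,0.0567],[0,0,0,0,0,0],[0,0,0,0,0,0],[0,0,0,0,0,0]]'
python3 - <<'E'
from cell import arm
from h import *
s=arm.observe();d=arm.get_image("wrist");np.savez("w3.npz",f=d["frame"],K=d["intrinsics"],M=d["mount"],p=s["position"],r=s["ee_rot"])
c=Wr("w3");g=c.f
u=c.px([.427,.185,.015])[0];print("expected px",u)
x0,y0=int(u[0])-90,max(0,int(u[1])-80)
hsv=cv2.cvtColor(g,cv2.COLOR_RGB2HSV);m=((hsv[...,1]<75)&(hsv[...,2]>100)).astype(np.uint8)
k=np.zeros_like(m);k[y0:y0+160,x0:x0+180]=m[y0:y0+160,x0:x0+180];k=cv2.morphologyEx(k,cv2.MORPH_OPEN,np.ones((3,3)))
n,l,st,ce=cv2.connectedComponentsWithStats(k);i=1+st[1:,4].argmax();cs=max(cv2.findContours((l==i).astype(np.uint8),0,2)[0],key=cv2.contourArea)
r=cv2.minAreaRect(cs);print(st[i],r)
P=np.array([c.at(p,.017)[:2] for p in cv2.boxPoints(r)]);print(P.round(4),P.mean(0))
for e in(P[1]-P[0],P[2]-P[1]):print(np.linalg.norm(e),np.degrees(np.arctan2(e[1],e[0])))
v=g.copy();cv2.drawContours(v,[cv2.boxPoints(r).astype(int)],-1,(255,0,0),1)
cv2.imwrite("pics/w3.png",v[:,:,::-1])
E
python3 plan.py .427 .185 .2 -17
```

```text
clock: 13.27
position: [0.425, 0.1849, 0.1997]
ee_rot: [2.522, 1.873, -0.001]
force: [0.3, 1.0, -0.7]
width: 1.0
gripper_force: 0.0
expected px [277.35237059 181.88110114]
[ 254  158   50   50 2012] ((278.5, 182.5), (49.0, 49.0), 90.0)
[[0.4105 0.2179]
 [0.4611 0.2026]
 [0.4465 0.1494]
 [0.3936 0.1653]] [0.42794841 0.18379719]
0.052876991620460306 -16.775746864533506
0.0552042514138648 -105.36925723097718
clock 13.32 pos [0.4251 0.185  0.1998] F [ 0.2  0.6 -0.7]
shift [ 0.0014  0.0045 -0.0004] len rows 0.0  turn [-0.0002  0.0003  0.0014] rows 0.0
shift if turned first [ 0.0015  0.0045 -0.0004]
```

View pics/w3.png

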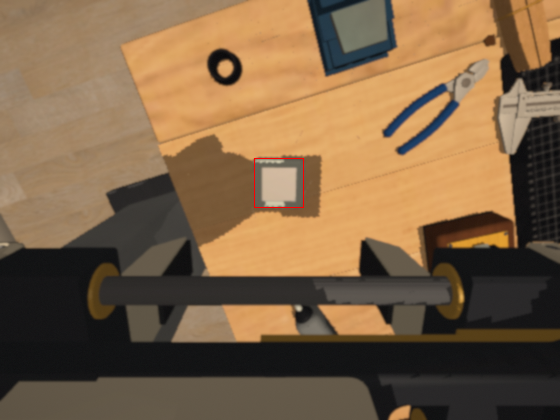

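```bash
python3 -m creep '[[0,0.006,0.075,0,0,0],[0,0,0.08,0,0,0],[0,0,0.08,0,0,0],[0,0,0.08,0,0,0],[0,0,0.06,0,0,0],[0,0,0.05,0,0,0],[0,0,0.03,0,0,0],[0,0,0.02,0,0,0],[0,0,0.01,0,0,0],[0,0,0,0,0,0],[0,0,0,0,0,0]]'
python3 -m creep '[[0,0,0,0,0,0],[0,0,0,0,0,0],[0,0,0,0,0,0],[0,0,0,0,0,0],[0,0,0,0,0,0],[0,0,0,0,0,0],[0,0,0,0,0,0],[0,0,0,0,0,0]]' 1 30
python3 -m creep '[[0,0,-0.04,0,0,0],[0,0,-0.07,0,0,0],[0,0,-0.08,0,0,0],[0,0,-0.08,0,0,0],[0,0,-0.08,0,0,0],[0,0,0,0,0,0],[0,0,0,0,0,0]]'
python3 - <<'E'
from cell import arm
from h import *
s=arm.observe();d=arm.get_image("wrist");np.savez("w4.npz",f=d["frame"],K=d["intrinsics"],M=d["mount"],p=s["position"],r=s["ee_rot"])
c=Wr("w4");cv2.imwrite("pics/w4.png",cv2.resize(c.f[120:330,130:430,::-1],None,fx=2,fy=2))
E
python3 plan.py .616 .0385 .14 -2.5
```

```text
clock: 14.23
position: [0.428, 0.1845, 0.0066]
ee_rot: [-2.525, -1.869, -0.001]
force: [0.5, -0.4, 0.4]
width: 0.998
gripper_force: 0.0
clock: 14.9
position: [0.4278, 0.1845, 0.0062]
ee_rot: [-2.526, -1.868, -0.0]
force: [-1.4, -0.4, 3.4]
width: 0.607
gripper_force: 30.0
clock: 15.48
position: [0.4285, 0.1852, 0.1475]
ee_rot: [-2.525, -1.869, -0.006]
force: [0.3, 0.7, -0.3]
width: 0.604
gripper_force: 30.0
clock 15.53 pos [0.4276 0.1848 0.1462] F [ 0.3 -0.9  0.2]
shift [-0.2122  0.5574  0.0155] len rows 5.7  turn [ 0.0002 -0.0005 -0.1207] rows 2.0
shift if turned first [-0.3449  0.4866  0.0156]
```

View pics/w4.png

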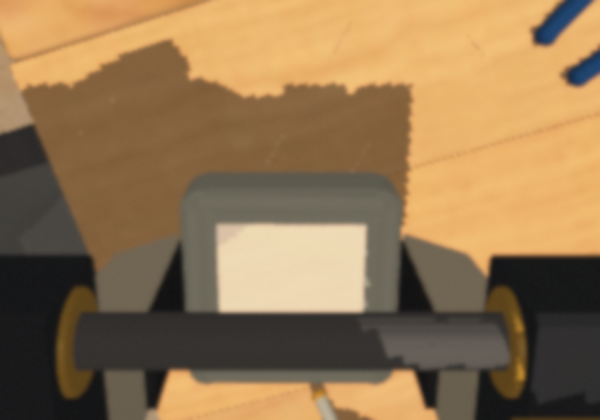

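```bash
python3 - <<'E'
from h import *
c=Wr("w4");d=np.load("w4.npz");A=R.from_rotvec(d["r"]);p=d["p"]
for n,uv,h in(("fronttop",(276,216.5),.0108),("frontbot",(276,207),-.0062),("reartop",(276,310),.0108),("L",(222,240),.0108),("R",(330,240),.0108),("lensfront",(276,231),.0108)):
    q=c.at(uv,p[2]+h);print(n,A.inv().apply(q-p).round(4))
E
python3 plan.py .62 -.055 .2 -2.5
```

```text
fronttop [ 0.0251 -0.0001 -0.0107]
frontbot [ 0.0249 -0.      0.0063]
reartop [-0.0277 -0.     -0.0109]
L [ 0.0127 -0.0272 -0.0108]
R [ 0.0127  0.027  -0.0107]
lensfront [ 0.0175 -0.0001 -0.0107]
clock 15.53 pos [0.4276 0.1848 0.1462] F [ 0.3 -0.9  0.2]
shift [-0.4326  0.6353 -0.1348] len rows 7.5  turn [ 0.0002 -0.0005 -0.1207] rows 2.0
shift if turned first [-0.578   0.5068 -0.1344]
```

```bash
python3 -m creep '[[-0.0433,0.0635,-0.0135,0,0,0],[-0.0433,0.0635,-0.0135,0,0,0],[-0.0433,0.0635,-0.0135,0,0,0],[-0.0433,0.0635,-0.0135,0,0,0],[-0.0433,0.0635,-0.0135,0,0,0],[-0.0433,0.0635,-0.0135,0,0,0],[-0.0433,0.0635,-0.0135,0,0,0],[-0.0433,0.0635,-0.0135,0,0,0],[-0.0433,0.0635,-0.0135,0,0,0],[-0.0433,0.0635,-0.0135,0,0,0],[0,0,0,0,0,-0.0402],[0,0,0,0,0,-0.0402],[0,0,0,0,0,-0.0402],[0,0,0,0,0,0],[0,0,0,0,0,0],[0,0,0,0,0,0]]'
cat > w5.py <<'E'
from cell import arm
from h import *
s=arm.observe();d=arm.get_image("wrist");np.savez("w5.npz",f=d["frame"],K=d["intrinsics"],M=d["mount"],p=s["position"],r=s["ee_rot"])
c=Wr("w5");print(s["position"],c.px([.616,.0385,.0535]))
u=c.px([.616,.0385,.0535])[0].astype(int);x0,y0=max(0,u[0]-90),max(0,u[1]-80)
print("crop",x0,y0);cv2.imwrite("pics/w5.png",cv2.resize(c.f[y0:y0+160,x0:x0+180,::-1],None,fx=3.7,fy=3.7,interpolation=cv2.INTER_CUBIC))
E
python3 w5.py
```

```text
clock: 16.87
position: [0.6193, -0.0554, 0.199]
ee_rot: [-2.272, -2.167, 0.002]
force: [0.7, 0.0, -0.1]
width: 0.61
gripper_force: 30.0
[ 0.61933807 -0.05543059  0.19899907] [[267.64784594  90.69101005]]
crop 177 10
```

View pics/w5.png

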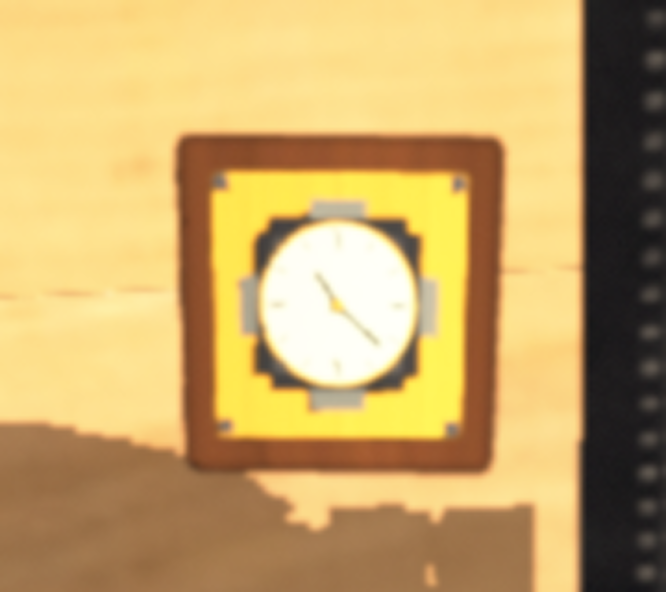

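```bash
python3 - <<'E'
from h import *
c=Wr("w5");g=c.f;hsv=cv2.cvtColor(g,cv2.COLOR_RGB2HSV);H,S,V=[hsv[...,i].astype(int) for i in range(3)]
win=np.zeros(H.shape,bool);win[45:140,224:315]=1
b=((S>150)&(V>170)&(H>22)&win).astype(np.uint8);b=cv2.morphologyEx(b,cv2.MORPH_OPEN,np.ones((3,3)))
h=cv2.convexHull(np.vstack(cv2.findContours(b,0,2)[0]))
P=np.float32([c.at(p[0],.04)[:2] for p in h]);r=cv2.minAreaRect(P*1000);print("brass",r)
B=P*1000  # side lines from pixel rows: per-row left/right, per-col top/bottom
def line(pts):
    q=np.array([c.at(p,.04)[:2] for p in pts]);d=cv2.fitLine(np.float32(q*1000),cv2.DIST_HUBER,0,.01,.01).ravel();return np.degrees(np.arctan2(d[1],d[0])),d[2:]
rows=range(62,124);cols=range(240,298)
print("L",line([(np.where(b[y])[0].min()-.5,y) for y in rows]));print("R",line([(np.where(b[y])[0].max()+.5,y) for y in rows]))
print("T",line([(x,np.where(b[:,x])[0].min()-.5) for x in cols]));print("B",line([(x,np.where(b[:,x])[0].max()+.5) for x in cols]))
d=((S<60)&(V>200)&win).astype(np.uint8);d=cv2.morphologyEx(d,cv2.MORPH_CLOSE,np.ones((5,5)))
cs=max(cv2.findContours(d,0,2)[0],key=cv2.contourArea);e=cv2.fitEllipse(cs);print(e,c.at(e[0],.0535))
E
python3 plan.py .616 .0385 .1 -2.5
```

```text
brass ((616.409912109375, 37.2547721862793), (63.01626968383789, 63.05633544921875), 86.80604553222656)
L (np.float32(86.68632), array([585.1609 ,  45.09421], dtype=float32))
R (np.float32(86.55415), array([648.06915 ,  38.898266], dtype=float32))
T (np.float32(-2.7041867), array([612.1134  ,  69.301186], dtype=float32))
B (np.float32(-2.6908345), array([628.2081   ,   4.8410316], dtype=float32))
((268.74267578125, 91.64581298828125), (40.564483642578125, 42.13091278076172), 100.96752166748047) [0.61694936 0.03763696 0.0535    ]
clock 16.92 pos [ 0.6195 -0.0554  0.1993] F [ 0.2  0.1 -0.3]
shift [ 0.234  -0.0193  0.2482] len rows 3.3  turn [-0.0006  0.     -0.0015] rows 0.0
shift if turned first [ 0.2341 -0.0189  0.2482]
```

```bash
python3 -m creep '[[0.03,-0.0025,0.01,0,0,0.003],[0.03,-0.0025,0.02,0,0,0],[0.03,-0.0025,0.03,0,0,0],[0.03,-0.0025,0.03,0,0,0],[0.03,-0.0025,0.03,0,0,0],[0.03,-0.0025,0.03,0,0,0],[0.03,-0.0025,0.03,0,0,0],[0.02,-0.001,0.03,0,0,0],[0.005,0,0.03,0,0,0],[0,0,0.03,0,0,0],[0,0,0.02,0,0,0],[0,0,0,0,0,0],[0,0,0,0,0,0],[0,0,0,0,0,0]]'
python3 plan.py .6167 .0387 .0600 -3.0
```

```text
clock: 18.08
position: [0.6176, 0.0378, 0.0846]
ee_rot: [2.278, 2.162, 0.001]
force: [-0.6, 0.7, 0.4]
width: 0.601
gripper_force: 30.0
clock 18.08 pos [0.6176 0.0378 0.0846] F [-0.6  0.7  0.4]
shift [ 0.0021 -0.0025  0.0616] len rows 0.6  turn [0.0004 0.0001 0.0001] rows 0.0
shift if turned first [ 0.0021 -0.0024  0.0616]
```

```bash
python3 -m creep '[[0.002,-0.0025,0.02,0,0,0],[0,0,0.02,0,0,0],[0,0,0.02,0,0,0],[0,0,0,0,0,0],[0,0,0,0,0,0],[0,0,0,0,0,0]]'
python3 -m creep '[[0,0,0.004,0,0,0],[0,0,0.004,0,0,0],[0,0,0,0,0,0],[0,0,0,0,0,0]]'
python3 plan.py .6167 .0387 .0555 -3.0
```

```text
clock: 18.58
position: [0.6162, 0.0395, 0.06]
ee_rot: [-2.277, -2.164, 0.0]
force: [0.4, 0.1, 0.6]
width: 0.607
gripper_force: 30.0
clock: 18.92
position: [0.6162, 0.0396, 0.0569]
ee_rot: [-2.277, -2.164, -0.0]
force: [-0.3, -0.1, -0.4]
width: 0.609
gripper_force: 30.0
clock 18.92 pos [0.6162 0.0396 0.0569] F [-0.3 -0.1 -0.4]
shift [-0.0022  0.0014  0.0035] len rows 0.0  turn [-0.     -0.      0.0008] rows 0.0
shift if turned first [-0.0022  0.0014  0.0035]
```

```bash
python3 -m creep '[[-0.0022,0.0014,0.003,0,0,0],[0,0,0.003,0,0,0],[0,0,0,0,0,0],[0,0,0,0,0,0]]' 1 60
python3 -m creep '[[0,0,0.003,0,0,0],[0,0,0,0,0,0],[0,0,0,0,0,0]]'
python3 -m creep '[[0,0,0.003,0,0,0],[0,0,0,0,0,0],[0,0,0,0,0,0]]'
```

```text
clock: 19.25
position: [0.617, 0.0388, 0.0547]
ee_rot: [2.277, 2.164, 0.001]
force: [1.3, 1.0, 1.6]
width: 0.601
gripper_force: 60.0
clock: 19.5
position: [0.6173, 0.0388, 0.0538]
ee_rot: [2.277, 2.164, 0.002]
force: [-0.1, 0.0, 5.5]
width: 0.6
gripper_force: 60.0
clock: 19.75
position: [0.6175, 0.0387, 0.0529]
ee_rot: [2.276, 2.164, 0.002]
force: [-0.0, 0.6, 7.7]
width: 0.603
gripper_force: 60.0
```

```bash
python3 -m creep '[[0,0,0.003,0,0,0],[0,0,0,0,0,0],[0,0,0,0,0,0]]'
python3 -m creep '[[0,0,0.003,0,0,0],[0,0,0,0,0,0],[0,0,0,0,0,0]]'
python3 -m creep '[[0,0,0.003,0,0,0],[0,0,0,0,0,0],[0,0,0,0,0,0]]'
```

```text
clock: 20.0
position: [0.6177, 0.0387, 0.0519]
ee_rot: [2.276, 2.163, 0.003]
force: [-0.4, 0.5, 8.3]
width: 0.601
gripper_force: 60.0
clock: 20.25
position: [0.6174, 0.0387, 0.0501]
ee_rot: [2.276, 2.164, 0.002]
force: [1.3, 1.4, 3.9]
width: 0.596
gripper_force: 60.0
clock: 20.5
position: [0.6169, 0.0387, 0.0484]
ee_rot: [2.277, 2.164, 0.0]
force: [1.0, 0.6, 2.4]
width: 0.6
gripper_force: 60.0
```

```bash
python3 -m creep '[[0,0,0.003,0,0,0],[0,0,0,0,0,0],[0,0,0,0,0,0]]'
```

```text
clock: 20.75
position: [0.6162, 0.0387, 0.0467]
ee_rot: [-2.277, -2.164, 0.001]
force: [1.9, 1.5, -0.9]
width: 0.603
gripper_force: 60.0
```

```bash
python3 -m creep '[[0,0,0.002,0,0,0],[0,0,0,0,0,0],[0,0,0,0,0,0]]'
python3 -m creep '[[0,0,0.001,0,0,0],[0,0,0,0,0,0],[0,0,0,0,0,0],[0,0,0,0,0,0]]'
```

```text
clock: 21.0
position: [0.6164, 0.0388, 0.0464]
ee_rot: [-2.277, -2.164, 0.0]
force: [1.2, 0.8, -0.1]
width: 0.603
gripper_force: 60.0
clock: 21.33
position: [0.6165, 0.0388, 0.0463]
ee_rot: [-2.277, -2.164, 0.0]
force: [-2.3, 0.8, 5.7]
width: 0.599
gripper_force: 60.0
```

```bash
python3 -m creep '[[0,0,0.001,0,0,0],[0,0,0,0,0,0],[0,0,0,0,0,0],[0,0,0,0,0,0]]'
```

```text
clock: 21.67
position: [0.6165, 0.0388, 0.0463]
ee_rot: [-2.277, -2.164, -0.0]
force: [-3.1, 1.7, 10.0]
width: 0.603
gripper_force: 60.0
```

```bash
python3 -m creep '[[0,0,0.001,0,0,0],[0,0,0,0,0,0],[0,0,0,0,0,0],[0,0,0,0,0,0],[0,0,0,0,0,0],[0,0,0,0,0,0]]'; python3 -m creep '[[0,0,0,0,0,0],[0,0,0,0,0,0],[0,0,0,0,0,0],[0,0,0,0,0,0],[0,0,0,0,0,0],[0,0,0,0,0,0]]'
python3 - <<'E'
from cell import arm
from h import *
d=arm.get_image("wrist");e=arm.get_image("scene")
cv2.imwrite("pics/end.png",np.hstack([cv2.resize(d["frame"][150:330,160:400,::-1],(400,300)),cv2.resize(e["frame"][150:330,200:440,::-1],(400,300))]))
E
```

```text
clock: 22.17
position: [0.6165, 0.0388, 0.0463]
ee_rot: [-2.277, -2.164, -0.001]
force: [-5.4, 1.5, 13.3]
width: 0.6
gripper_force: 60.0
clock: 22.67
position: [0.6165, 0.0388, 0.0462]
ee_rot: [-2.277, -2.164, -0.001]
force: [-5.3, 1.7, 14.3]
width: 0.601
gripper_force: 60.0
```

View pics/end.png

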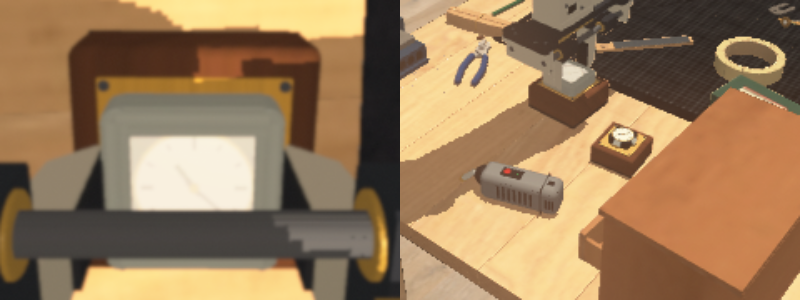

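The bezel sits square on the clock under about 14 N, and the duster lies flat on the bench.

```bash
python3 -c "
from cell import arm
print(arm.observe()['force']);print(arm.sign_off())"
```

```text
[-4.6892772   1.80641019 14.18490867]
the job is handed in; nothing more can be done
None
```

The job is handed in, with no verdict returned: I held the duster's jet on the dial for over 2 s and laid it flat again, and the bezel is on its seat with the hand still pressing at about 14 N (the catches' snap was read from the force drop and landing height, not seen).

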